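# Hold the drive collar on the nut mill's shaft flat

### The job

Get the nut mill on the stall counter ready for its set-screw: turn the selector knob to the green dot, then take the bare shaft stub in the fingers, feel for its two flats and turn it until the flats face square to the yellow mark. Then put the square collar over the stub with its red screw pointing to the yellow mark, push it down against the spring ring until the ring is fully down, and finish while still gripping the collar and holding it down there, without letting go. Leave the jar and the scoop where they stand.

Things in the scene. Friction and masses are not known exactly. Their poses are not given: they have to be found in the camera images.
- mill: Fixed nut mill, steel casing 200 x 260 mm (x by y), flat deck 90 mm above the counter. Origin: centre of its underside. Its x axis points from its front to its back. In this frame the shaft axis is at x -10, y -65 mm, the knob axis at x 0, y 80 mm. A motor barrel lies along the +x side, below deck height; a spout 34 mm high sticks 47 mm out of the front.
- selector (a joint): Black selector knob, clockwise from above, rad: sprung detents at 0, 0.70, 1.40 and 2.10, stops at the first and last. Black dots on the deck mark 0, 0.70, 2.10; the green dot marks 1.40. Starts in one of the first two; let go near a detent it snaps into it (at most 0.11 N m between detents). The white stripe on its top points at the dot it is set to.
- selector_grip (a point): Point on the knob's axis at the height to grip it, 127 mm above the counter. The knob's grip is an upright bar 42 mm long, 14 mm thick, from 102 to 134 mm above the counter, long along this frame's x axis (the white stripe lies on the -x end); this frame turns with the knob. Under the bar is a round flange 44 mm wide on a 68 mm base.
- shaft: Upright steel shaft stub, 24 mm in diameter with two opposite flats 16 mm apart, each 18 mm wide, full length (so closed fingers stand 16 mm apart on the flats, 24 on the round). Friction 0.08 N m. Origin: on the axis, 100 mm above the counter. Its x axis turns with it, square to the flats; a red line on the top end lies along x. Starts 29 to 83 deg counter-clockwise of the mark.
- shaft_top (a point): Centre of the shaft's top end, 157 mm above the counter (45 mm above the unpressed ring); the top 7 mm are bevelled to 78 percent of the width as a lead-in. Either flat may face the mark; the shaft turns up to 200 degrees either way from there.
- thrust_ring (a joint): Brass spring ring round the foot of the shaft: how far it is pressed down, m, 0 up to 0.008 (fully down, a solid stop). Needs about 4 N to start and 8.5 N to press fully; it rises when released.
- seat_top (a point): Centre of the upper face of the brass ring (38 mm wide), on the shaft axis; 112 mm above the counter when up, 104 mm when fully down.
- access_mark (a point): Middle of the yellow mark painted on the deck, 60 mm from the shaft axis towards the mill's front (mill -x), 90 mm above the counter.
- collar: Loose aluminium block collar, 44 x 44 x 30 mm tall, 0.11 to 0.23 kg, upright on the counter; round 27 mm bore right through. Origin: centre of its underside, on the bore axis; z up. Red thumb set-screw on its -x face; the screw's 6 mm tip enters the bore to 9.5 mm from the axis, so it passes down the shaft only along a flat (within about 0.3 rad). Grip the plain +y and -y faces.
- collar_screw (a point): Middle of the red screw head (16 mm wide, 10 mm long): 35 mm from the bore's axis along collar -x, 14 mm above the underside.
- jar: Bystander: amber glass jar with a red lid, 60 mm wide, 100 mm tall. Origin: centre of its underside. It and the collar stand on two places at the right of the mill, either way round.
- scoop: Bystander: steel scoop, cup 84 mm wide, 50 mm tall, with a handle 150 mm out along its x axis rising to 80 mm. Origin: centre of the cup's underside.
Not all that is in view belongs to the job. What is meant by the collar is not black, brown or orange, and is the larger of those in its own colour.

How it is judged:
By the outcome, as a careful person would: the job done as asked, in the order asked, and still so for the second after the job is handed in, while the arm keeps its last pose, push and grip.
It also fails if it takes over 58 s, if anything falls off the work surface, if the arm or the gripper's body presses on something with over 40 N, if the wrist force passes 120 N, or if a joint passes its speed limit or range.

### The arm

A 6-joint arm with a two-finger parallel gripper is mounted at the origin on the work surface. World frame = base frame: x ahead of the robot, y to its left, z up, the work surface at z = 0. Lengths are in m, angles in degrees, forces in N, time in s.
With the tool pointing down it reaches from about 0.25 to 0.725 m from the base axis. Payload 9.7 kg.
Tool frame: the origin (TCP) lies at the very end of the fingers, on their centre line; the grasp point (between the pads) lies 19 mm behind it (bot.grip_point_offset is the distance from the TCP to the grasp point, in m); y points along the fingers, x is the direction in which the jaws open and shut, and the axes are right-handed (so a half turn about y gives the same grasp; the last joint's range is limited). The gripper opens to 85 mm and grips with 20 to 120 N. Pads are 22 mm wide; open, the fingers measure 114 mm over their backs; the gripper's body (76 mm by 85 mm) begins 54 mm behind the grasp point. The pads swing forward as they close: fully open they stand 13 mm farther back than shut.
Start: joints at [-67.093, 4.979, 10.078, 95.1, 0, 90], TCP at [0.214, -0.507, 0.231] pointing down, gripper open.
Joint ranges: [-179.16, 179.16], [-48.56, 103.87], [-65.8, 70.77], [-126.05, 130.52], [-82.76, 87.17], [-180, 180]. Speed limits (degrees/s): [127.2, 127.2, 147.25, 180, 180, 180].

### API

Orientations are given as [roll, pitch, yaw] about the fixed x, y, z axes, in that order (R = Rz(yaw) Ry(pitch) Rx(roll)).
In Python, from workcell import bot gives the robot as it stands.
- The arm moves only by the shell command python3 -m inch 'ROWS' [FORCE]. ROWS is JSON, a list of rows, each a list of 3 entries, a list of its own where there are three numbers: the shift along the tool's x, y, z in mm, then the turn, a rotation vector about the tool's x, y, z in rad, then the finger opening in mm, from 0 to 85.4. In form: [[[x, y, z], [ax, ay, az], grip], ...]. A call has 1 to 20 rows; each row is the pose to reach, as a shift and turn from the pose measured when the call began, along the tool's axes at that moment; what a row does not reach only later rows make up. A row lasts 1/10 s, in which the tool goes at most 50 mm and 8.59 degrees, less where a joint would pass 70% of its speed; a pose out of reach is approached as far as the arm can. A call with a gripper value outside its range is refused whole. The fingers move at their own pace and stop on an object; FORCE is the grip in N (left out, the last holds). Time passes only in rows, so rows that repeat a pose let the fingers close. It gives the time, the measured TCP pose, the force and the opening at its end, in the units of the state.
- bot.get_obs(): the state, without advancing time (a new reading comes with each control period).
- bot.camera(name): name is "scene" or "top" or "wrist"; returns a dict with "frame" (400x640x3 uint8, red, green, blue), "mtx" (3x3 intrinsics, pixels), "origin" and "orientation" of the camera in the world. Camera axes: x right, y down, z forward; pixel columns grow to the right and rows downward; lengths in m; the calibration is good to about 2 mm. A picture is of the moment at which its call begins. There is no depth.
- bot.job_done(): hands the job in, once; it reports no verdict.
Trained networks look in a picture, given as the dict that the camera call returned (one of the last four; its "shot" number tells which), for a name from the list of things; names that differ only in an ending like _2 or _b are one class to them, and where a whole thing is asked for, a point or a joint stands for the part that bears it (a point fixed in the world has none). Each returns a list of dicts, best first, with "confidence" (0 to 1); they miss things now and then, are a little off and sometimes report something else, mostly with a low value. They report only what shows in the picture. A call takes as long as a camera call. They do not tell look-alikes from the thing itself.
- bot.search_frame(picture, name): "box" ([left, top, right, bottom] in pixels, round what is visible of it).
- bot.cut_out(picture, name): "region" (400x640 bool, what is visible of it) and "box" ([left, top, right, bottom] in pixels, round what is visible of it).
The state is a dict: "time": time; "q": joint angles; "qd": joint speeds; "joint_efforts": joint torques, N m; "ee_pos": TCP position; "tcp_rot": TCP orientation; "wrist_force": force on the tool from outside, world axes, zero at the start; "torque": the same for the moment, N m; "opening": finger opening in m.
Only numpy, scipy, OpenCV 4.12 (cv2) and the standard library are available. Lean on these libraries where they do the work, as an engineer would, in place of code of your own. Each camera call takes 0.05 s, during which the arm holds its last target. There are 200 camera calls.

## Working session

There is one attempt and no reset: what is moved stays moved. The work goes in short steps, Python scripts to look and compute and a shell command to move; the robot and the scene stay as the last step left them, time stands still between calls to the robot, and variables do not carry over. Pictures are saved under pics/ and viewed, about 8 in all and at most 12, crops included, and the job is handed in when it is done.

```bash
ls; mkdir -p pics
cat > h.py <<'E'
import numpy as np, cv2
from scipy.spatial.transform import Rotation as R
from workcell import bot
def rot(o):
    o=np.array(o,float)
    return o if o.shape==(3,3) else (R.from_euler('xyz',o,degrees=True).as_matrix() if o.size==3 else R.from_quat(o).as_matrix())
def ray(p,u,v,z):
    d=rot(p['orientation'])@np.linalg.inv(p['mtx'])@np.array([u,v,1.]); o=np.array(p['origin'])
    return o+d*(z-o[2])/d[2]
def proj(p,X):
    c=np.array(p['mtx'])@(rot(p['orientation']).T@(np.array(X)-np.array(p['origin'])))
    return c[:2]/c[2]
def save(p,n,box=None,s=1):
    f=p['frame'][:,:,::-1]
    if box: f=f[box[1]:box[3],box[0]:box[2]]
    cv2.imwrite('pics/'+n,cv2.resize(f,None,fx=s,fy=s,interpolation=cv2.INTER_CUBIC))
def totool(world):  # world displacement (m) -> tool mm
    o=bot.get_obs(); return rot(o['tcp_rot']).T@np.array(world)*1000
E
python3 - <<'E'
from h import *
o=bot.get_obs(); print(o)
for n in('scene','top'):
    p=bot.camera(n); print(n,p['origin'],p['orientation'],p['mtx']); save(p,n+'1.png')
    for t in('mill','selector','shaft','collar','jar','scoop','access_mark','thrust_ring','collar_screw'):
        try: print(t,[(np.round(d['box']).tolist(),round(d['confidence'],2)) for d in bot.search_frame(p,t)])
        except Exception as e: print(t,e)
E
```

```text
pics
{'time': 0.0, 'q': array([-6.70928614e+01,  5.01179382e+00,  1.00324000e+01,  9.51009229e+01,
        1.91494358e-04,  8.99991664e+01]), 'qd': array([-0.05843208,  0.09404362, -0.04097768, -0.03389428,  0.07243015,
       -0.10287512]), 'joint_efforts': array([ 1.53501340e-03, -5.20387495e+01,  4.64803290e+01,  1.62688340e-02,
        9.15648366e-05,  8.68364282e-06]), 'ee_pos': array([ 0.21398437, -0.50639349,  0.23055803]), 'tcp_rot': array([-8.99998073e+01,  8.03166635e-02, -6.70920278e+01]), 'wrist_force': array([-0.2185366 ,  0.03473042,  0.38373047]), 'torque': array([0.02961355, 0.0638636 , 0.00683584]), 'opening': 0.08564486947112163}
scene [ 1.05725435 -0.65079979  0.84950199] [-131.94035768    0.99005996   36.16872426] [[427.33562042   0.         315.56686673]
 [  0.         427.33562042 199.73050985]
 [  0.           0.           1.        ]]
mill [([262.0, 161.0, 386.0, 256.0], 0.89)]
selector [([322.0, 162.0, 336.0, 176.0], 0.69), ([294.0, 198.0, 304.0, 204.0], 0.19)]
shaft [([298.0, 201.0, 308.0, 202.0], 0.58), ([297.0, 180.0, 303.0, 201.0], 0.46), ([261.0, 157.0, 
[... 886 characters left out ...]
.0, 257.0], 0.72)]
selector [([276.0, 203.0, 295.0, 216.0], 0.65)]
shaft [([336.0, 206.0, 343.0, 210.0], 0.55)]
collar [([382.0, 138.0, 402.0, 157.0], 0.7), ([377.0, 192.0, 391.0, 212.0], 0.65), ([409.0, 172.0, 425.0, 192.0], 0.6), ([447.0, 178.0, 454.0, 192.0], 0.47), ([414.0, 143.0, 426.0, 150.0], 0.4), ([334.0, 202.0, 348.0, 213.0], 0.33)]
jar [([388.0, 228.0, 415.0, 247.0], 0.74)]
scoop [([193.0, 171.0, 222.0, 234.0], 0.96)]
access_mark [([265.0, 148.0, 362.0, 256.0], 0.67)]
thrust_ring [([330.0, 201.0, 344.0, 212.0], 0.56)]
collar_screw [([376.0, 187.0, 389.0, 208.0], 0.67), ([383.0, 142.0, 401.0, 160.0], 0.61), ([409.0, 170.0, 424.0, 188.0], 0.52), ([448.0, 179.0, 456.0, 194.0], 0.45)]
```

Run:
```python
from h import *
p=bot.camera('top'); save(p,'topc.png',(250,120,470,270),3.5)
q=bot.camera('scene'); save(q,'scenec.png',(200,130,420,360),2.6)
a=cv2.imread('pics/topc.png');print(a.shape)
```

```text
(525, 770, 3)
```

View pics/topc.png

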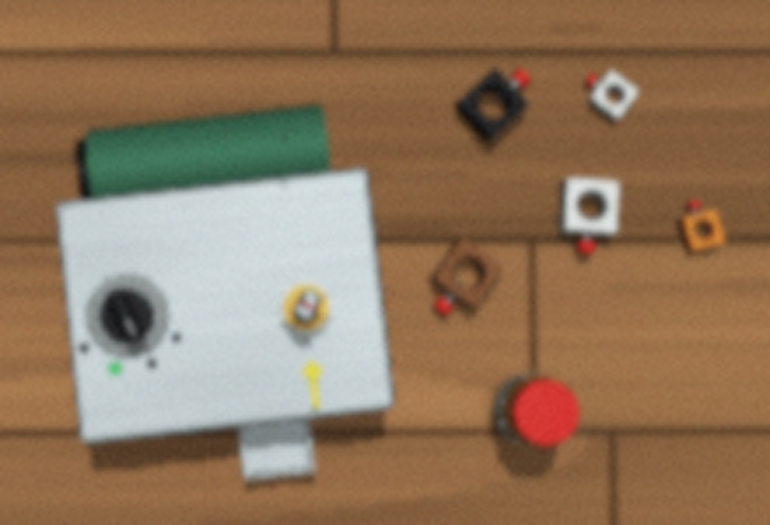

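View pics/scenec.png

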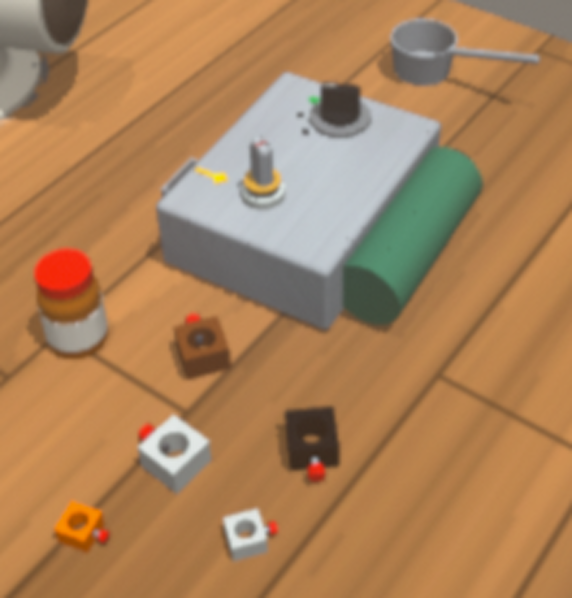

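The top crop shows the mill with its knob at crop (127,315), the stripe pointing at the 0.7 dot (152,364), and the green dot at (115,369). The shaft is at (307,303) and the yellow mark at (313,380).

These could be taken for the collar: black (495,105), small white (614,95), **large white (592,207)**, brown (468,275) and orange (703,230). I choose the large white one, with its screw pointing down in the image. The jar is at (545,412).

Run:
```python
from h import *
p=bot.camera('top')
f=lambda u,v,z: ray(p,250+u/3.5,120+v/3.5,z)
C=[f(57,205,.09),f(365,170,.09),f(392,405,.09),f(83,440,.09)]
print(np.round(C,4)); 
c=np.mean(C,axis=0)
x=((C[0]+C[1])-(C[2]+C[3]))/2; y=((C[0]+C[3])-(C[1]+C[2]))/2
print('c',c,'size',np.linalg.norm(x),np.linalg.norm(y),np.degrees([np.arctan2(x[1],x[0]),np.arctan2(y[1],y[0])-np.pi/2]))
xa=x/np.linalg.norm(x); ya=y/np.linalg.norm(y)
print('shaft pred',c-.01*xa-.065*ya,'knob pred',c+.08*ya)
print('shafttop',f(307,303,.157),'mark',f(313,383,.09))
print('knob stripe tip/axis',f(127,315,.134),'dots',[f(*k,.09) for k in((84,348),(115,369),(152,364),(177,337))])
print('collar centre',f(592,205,.03),'screw',f(586,247,.014))
# collar cutout
for d in bot.cut_out(p,'collar'):
    m=d['region'].astype(np.uint8); print(d['confidence'],cv2.minAreaRect(cv2.findNonZero(m)))
q=bot.camera('scene'); save(q,'colc.png',(230,270,340,350),6)
for n,X in(('shaft',[*f(307,303,.157)[:2],.157]),('collar',[*f(592,205,.03)[:2],.03]),('knob',[*(c+.08*ya)[:2],.134])): print(n,proj(q,X))
```

```text
[[ 0.6112  0.1885  0.09  ]
 [ 0.6395 -0.0654  0.09  ]
 [ 0.4462 -0.086   0.09  ]
 [ 0.4186  0.1665  0.09  ]]
c [0.52886451 0.05090794 0.09      ] size 0.19406766495513922 0.2547070883701584 [6.30040244 6.30281265]
shaft pred [ 0.52606081 -0.01479659  0.09      ] knob pred [0.52008186 0.13042438 0.09      ]
shafttop [ 0.5276711  -0.01418052  0.157     ] mark [ 0.46438647 -0.02148207  0.09      ]
knob stripe tip/axis [0.51933612 0.12770341 0.134     ] dots [array([0.49356468, 0.16591439, 0.09      ]), array([0.47632666, 0.1405071 , 0.09      ]), array([0.48031487, 0.11023757, 0.09      ]), array([0.50232883, 0.08976513, 0.09      ])]
collar centre [ 0.61551209 -0.26526979  0.03      ] screw [ 0.58034974 -0.26292909  0.014     ]
0.76 ((417.5, 180.5), (19.0, 15.0), 90.0)
0.67 ((391.50006103515625, 147.50001525878906), (14.142135620117188, 19.798988342285156), 45.0)
0.66 ((424.50006103515625, 146.00003051757812), (9.192387580871582, 9.192388534545898), 45.0)
0.48 ((381.0, 199.49998474121094), (14.849242210388184, 20.50609588623047), 45.0)
0.16 ((337.0, 207.0), (12.0, 12.0), 90.0)
shaft [299.77584563 185.19238011]
collar [265.18180279 300.09816555]
knob [329.93249067 163.01954739]
```

View pics/colc.png

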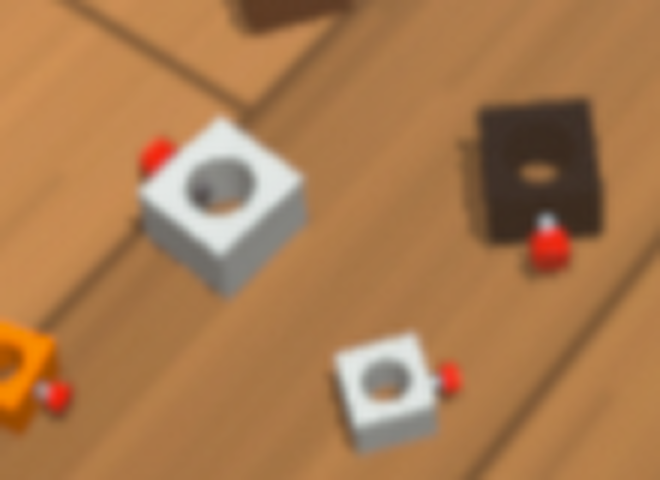

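The crop confirms it: the large white collar is at (220,185), screw toward its upper left. The small white one at (385,380) is the decoy. I'll set out towards the knob and check the sense of q6 on the way.

```bash
python3 -m inch '[[[-40,0,45],[0,0,0],85],[[-80,0,90],[0,0,0],85],[[-120,0,135],[0,0,0],85],[[-160,0,180],[0,0,0],85],[[-200,0,225],[0,0,0],85],[[-233,0,264],[0,0,0],85]]' 40; python3 -c "
from h import *
o=bot.get_obs();print(o['q'],o['tcp_rot'],o['ee_pos'])"
```

```text
time: 1.85
ee_pos: [0.3439, -0.2342, 0.2315]
tcp_rot: [-90.0, -0.0, -67.1]
wrist_force: [1.2, -0.8, -0.1]
opening: 0.0849
[-3.42591118e+01 -1.32349416e+01 -7.03918183e+00  9.61408295e+01
  2.88911932e-03  1.22864480e+02] [-8.99677651e+01 -4.45712929e-02 -6.71236032e+01] [ 0.34391939 -0.23422905  0.23152315]
```

```bash
python3 -m inch '[[[-30,0,34],[0,-0.15,0],85],[[-60,2,68],[0,-0.3,0],85],[[-90,5,102],[0,-0.45,0],85],[[-120,10,136],[0,-0.6,0],85],[[-150,15,170],[0,-0.75,0],85],[[-180,20,204],[0,-0.9,0],85],[[-210,25,238],[0,-1.05,0],85],[[-240,30,272],[0,-1.2,0],85],[[-266,30,303],[0,-1.35,0],80],[[-266,30,303],[0,-1.5,0],70],[[-266,30,303],[0,-1.65,0],60],[[-266,30,303],[0,-1.8,0],50],[[-266,30,303],[0,-1.95,0],45],[[-266,30,303],[0,-2.1,0],45],[[-266,30,303],[0,-2.25,0],45],[[-266,30,303],[0,-2.4,0],45],[[-266,30,303],[0,-2.55,0],45],[[-266,30,303],[0,-2.7,0],45],[[-266,30,303],[0,-2.85,0],45],[[-266,30,303],[0,-3.0,0],45]]'; python3 -c "
from h import *
o=bot.get_obs();print(o['q'],o['tcp_rot'],o['ee_pos'])
p=bot.camera('wrist');save(p,'w1.png');print(p['origin'],p['orientation'])
for X in ([.520,.129,.134],[.520,.129,.102]): print(proj(p,X))
"
```

```text
time: 3.85
ee_pos: [0.5197, 0.1286, 0.2015]
tcp_rot: [-90.0, 0.0, 105.1]
wrist_force: [0.2, 0.1, -0.0]
opening: 0.0451
[ 1.39218984e+01  2.39527983e+00  4.04610342e+00  9.16174685e+01
 -3.63725194e-02 -1.19556205e+00] [-9.00325889e+01  3.70605487e-02  1.05117439e+02] [0.51966935 0.12862956 0.20146385]
[0.44382478 0.10826639 0.34548955] [1.62226673e+02 7.38606590e-02 1.05112297e+02]
[319.92159929 210.64069778]
[319.90304984 198.25725709]
```

View pics/w1.png

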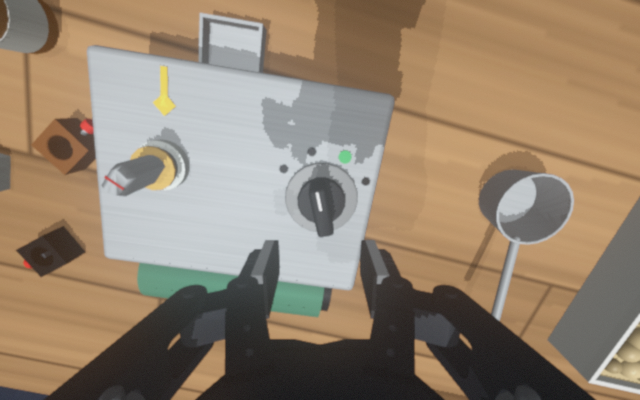

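The wrist view shows the knob bar from (317,183) to (324,237), stripe end up. The dots are at (284,168), (311,151), green (345,157) and (366,181). The shaft's red line runs from (105,177) to (123,187).

```bash
python3 -c "
from h import *
p=bot.camera('wrist')
f=lambda u,v,z: ray(p,u,v,z)
C=[f(91,46,.09),f(394,97,.09),f(354,289,.09),f(106,257,.09)]
c=np.mean(C,axis=0); x=(C[3]+C[2]-C[0]-C[1]); y=C[1]+C[2]-C[0]-C[3]
A=lambda d:np.degrees(np.arctan2(d[1],d[0]))
print(c,np.linalg.norm(x)/2,np.linalg.norm(y)/2,A(x),A(y)-90)
a=np.radians((A(x)+A(y)-90)/2);xa=np.array([np.cos(a),np.sin(a)]);ya=np.array([-np.sin(a),np.cos(a)])
print('shaft',c[:2]-.01*xa-.065*ya,'knob',c[:2]+.08*ya)
print('shaft top',f(115,181.5,.157))
s=[f(317,183,.134),f(324,237,.134)];print('bar',A(s[0]-s[1]),(s[0]+s[1])/2, np.linalg.norm(s[0]-s[1]), 'stripe',A(f(317,193,.134)-f(321,211,.134)))
k=np.array([.52,.129,.09])
print('dots',[A(f(u,v,.09)-k) for u,v in((284,168),(311,151),(345,157),(366,181))])
print('ring',f(155,168,.112),'markends',f(164,68,.09),f(164,112,.09))
print('redline',A(f(105,177,.157)-f(123,187,.157)))
"
```

```text
[0.53067417 0.05304541 0.09      ] 0.19432108242374813 0.2541510934979038 6.899862497805991 6.942811741876696
shaft [ 0.52857997 -0.01268597] knob [0.52103364 0.13246242]
shaft top [ 0.52923905 -0.01483354  0.157     ]
bar -157.34783975404852 [0.52000716 0.12957966 0.134     ] 0.04620617224207471 stripe -152.4880014221317
dots [np.float64(-111.86276249457185), np.float64(-153.23732715750018), np.float64(162.95526750890173), np.float64(122.52171749928272)]
ring [ 0.52855556 -0.01236345  0.112     ] markends [ 0.44947735 -0.02479771  0.09      ] [ 0.48463356 -0.02102566  0.09      ]
redline -107.61613893237117
```

```bash
python3 -m inch '[[[1.5,30,-1],[0,-0.15,0],45],[[1.5,60,-1],[0,-0.17,0],45],[[1.5,85,-1],[0,-0.17,0],40],[[1.5,93,-1],[0,-0.17,0],30],[[1.5,93,-1],[0,-0.17,0],10],[[1.5,93,-1],[0,-0.17,0],10],[[1.5,93,-1],[0,-0.17,0],10],[[1.5,93,-1],[0,-0.17,0],10],[[1.5,93,-1],[0,-0.17,0],10]]' 50; python3 -c "
from h import *
o=bot.get_obs();print(o['torque'])"
```

```text
time: 4.85
ee_pos: [0.5202, 0.1299, 0.1084]
tcp_rot: [-90.0, 0.1, 114.6]
wrist_force: [-0.6, -5.1, -10.8]
opening: 0.0129
[-1.03778702  0.0506004  -0.03451365]
```

```bash
python3 -m inch '[[[0,0,0],[0,0.1,0],10],[[0,0,0],[0,0.2,0],10],[[0,0,0],[0,0.3,0],10],[[0,0,0],[0,0.4,0],10],[[0,0,0],[0,0.5,0],10],[[0,0,0],[0,0.6,0],10],[[0,0,0],[0,0.68,0],10],[[0,0,0],[0,0.71,0],10],[[0,0,0],[0,0.71,0],10],[[0,0,0],[0,0.71,0],10]]'; python3 -c "
from h import *
o=bot.get_obs();print(o['torque'])"
```

```text
time: 5.85
ee_pos: [0.5202, 0.1314, 0.1084]
tcp_rot: [-90.0, -0.1, 74.0]
wrist_force: [-0.5, 4.6, -12.8]
opening: 0.0134
[ 1.09460912 -0.08455232  0.02053487]
```

Torque is about zero at −40.6°, so the knob is in the detent. Next I'll release, lift, go over the shaft and look.

```bash
python3 -m inch '[[[0,0,0],[0,0,0],45],[[0,0,0],[0,0,0],45],[[0,0,0],[0,0,0],45],[[0,-30,0],[0,0,0],45],[[0,-70,0],[0,0,0],45],[[-30,-92,-10],[0,0,0],45],[[-70,-92,-24],[0,0,0],45],[[-110,-92,-38],[0,0,0],45],[[-137,-92,-48],[0,0,0],45],[[-137,-92,-48],[0,0,0],45]]'; python3 -c "
from h import *
p=bot.camera('wrist');save(p,'w2.png')
for X in ([.5285,-.0137,.157],[.5285,-.0137,.112],[.5205,.1305,.134]): print(proj(p,X))
"
```

```text
time: 6.85
ee_pos: [0.5288, -0.0168, 0.201]
tcp_rot: [-90.1, -0.1, 73.8]
wrist_force: [0.1, 0.9, 0.5]
opening: 0.0448
[323.63449699 219.9330297 ]
[322.87140344 200.10262142]
[507.03814109 148.01610914]
```

View pics/w2.png

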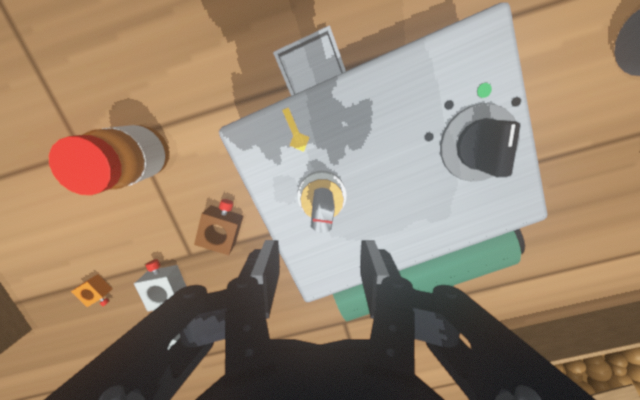

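The knob stripe, (514,123) to (511,147), points along the green dot's direction, (475,143) to (484,90). The shaft's red line, (313,221) to (331,221), lies along the jaw axis, and the shaft top is at (321,220), close to the prediction. I'll descend and feel for the flats.

```bash
python3 -m inch '[[[2.5,20,1],[0,0,0],45],[[2.5,50,1],[0,0,0],45],[[2.5,75,1],[0,0,0],45],[[2.5,81,1],[0,0,0],35],[[2.5,81,1],[0,0,0],12],[[2.5,81,1],[0,0,0],12],[[2.5,81,1],[0,0,0],12],[[2.5,81,1],[0,0,0],12],[[2.5,81,1],[0,0,0],12]]' 50; python3 -c "
from h import *
o=bot.get_obs();print(o['torque'],o['opening'])"
```

```text
time: 7.8
ee_pos: [0.5282, -0.0143, 0.12]
tcp_rot: [-90.0, 0.1, 73.7]
wrist_force: [-0.3, -13.7, -12.0]
opening: 0.0156
[-2.25046451  0.0292063  -0.06241847] 0.015611756919155046
```

Opening is 15.6 mm, so the fingers are on the flats. Turning the shaft clockwise to about 6.7°.

```bash
python3 -m inch '[[[-1,0,0],[0,0.1,0],10],[[-1,0,0],[0,0.22,0],10],[[-1,0,0],[0,0.34,0],10],[[-1,0,0],[0,0.46,0],10],[[-1,0,0],[0,0.58,0],10],[[-1,0,0],[0,0.7,0],10],[[-1,0,0],[0,0.82,0],10],[[-1,0,0],[0,0.94,0],10],[[-1,0,0],[0,1.06,0],10],[[-1,0,0],[0,1.14,0],10],[[-1,0,0],[0,1.169,0],10],[[-1,0,0],[0,1.169,0],10],[[-1,0,0],[0,1.169,0],10]]'; python3 -c "
from h import *
o=bot.get_obs();print(o['torque'],o['opening'])"
```

```text
time: 9.1
ee_pos: [0.5283, -0.0142, 0.12]
tcp_rot: [-90.1, 0.0, 6.8]
wrist_force: [4.1, 4.1, -13.6]
opening: 0.0152
[ 0.8334706  -0.85070774 -0.05647639] 0.015216553917385271
```

```bash
python3 -m inch '[[[0,0,0],[0,0,0],45],[[0,0,0],[0,0,0],45],[[0,0,0],[0,0,0],45],[[0,-30,0],[0,0,0],50],[[0,-70,0],[0,0,0],60],[[0,-90,0],[0,0,0],70],[[0,-90,0],[0,0,0],80]]'; python3 -c "
from h import *
p=bot.camera('wrist');save(p,'w3.png',(200,20,480,300),2.1);print(p['origin'])
for X in ([.5285,-.0142,.157],[.5285,-.0142,.112]): print(proj(p,X))
"
```

```text
time: 9.8
ee_pos: [0.5296, -0.0143, 0.2142]
tcp_rot: [-90.1, -0.3, 6.8]
wrist_force: [0.2, -0.7, 0.7]
opening: 0.0792
[0.51927698 0.06364553 0.35811072]
[317.95527105 213.81559016]
[317.93493459 195.8832806 ]
```

View pics/w3.png

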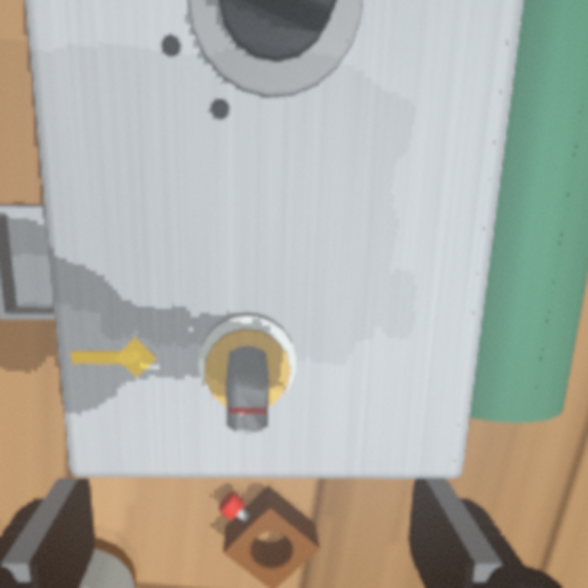

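The red line (229,411)–(266,411) lies along the yellow arrow (70–155,357), and both are level in the image: the shaft is square. On to the collar.

```bash
python3 -m inch '[[[8,0,-36],[0,-0.13,0],85],[[16,0,-75],[0,-0.27,0],85],[[24,0,-112],[0,-0.4,0],85],[[32,0,-150],[0,-0.54,0],85],[[40,10,-187],[0,-0.68,0],85],[[48,30,-225],[0,-0.82,0],85],[[56,60,-259],[0,-0.96,0],85],[[56,84,-259],[0,-1.1,0],85],[[56,84,-259],[0,-1.24,0],85],[[56,84,-259],[0,-1.386,0],85],[[56,84,-259],[0,-1.386,0],85]]'; python3 -c "
from h import *
p=bot.camera('wrist');save(p,'w4.png')
X=[.6155,-.2653,.03];print(proj(p,X))
for d in bot.cut_out(p,'collar')[:4]:
    m=d['region'].astype(np.uint8);print(d['confidence'],d['box'],cv2.minAreaRect(cv2.findNonZero(m)))
"
```

```text
time: 10.95
ee_pos: [0.615, -0.2649, 0.1271]
tcp_rot: [-90.1, 0.0, 86.3]
wrist_force: [0.7, 0.3, 0.9]
opening: 0.0852
[319.25091729 198.98298341]
0.91 [297.2, 155.4, 349.1, 226.3] ((320.0, 189.0), (70.0, 50.0), 90.0)
0.67 [377.4, 242.3, 409.5, 308.1] ((391.0, 275.0), (63.99999237060547, 33.99999237060547), 90.0)
0.64 [194.2, 162.7, 233.5, 207.2] ((215.2069091796875, 186.48277282714844), (45.43203353881836, 38.8667106628418), 66.80140686035156)
0.6 [398.0, 80.7, 482.4, 163.6] ((446.0400085449219, 117.28002166748047), (59.600006103515625, 82.0), 36.869895935058594)
```

View pics/w4.png

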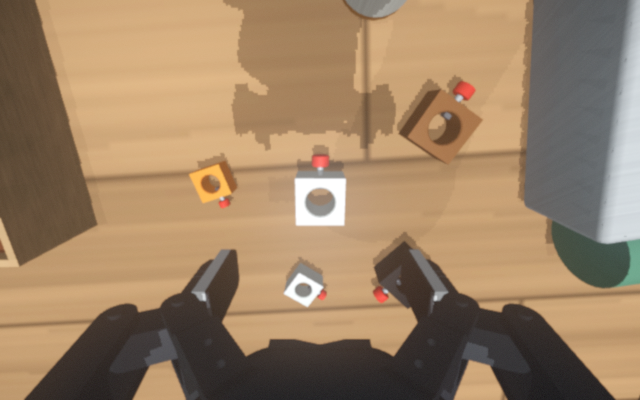

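The white collar is centred at (320,199), right on the prediction (319,199), with its screw at (320,162) and its faces square to the jaws. Neighbours are clear of the fingers. I'll grip it.

```bash
python3 -m inch '[[[1,30,0],[0,0,0],70],[[1,70,0],[0,0,0],70],[[1,105,0],[0,0,0],65],[[1,120,0],[0,0,0],65],[[1,124,0],[0,0,0],55],[[1,124,0],[0,0,0],40],[[1,124,0],[0,0,0],38],[[1,124,0],[0,0,0],38],[[1,124,0],[0,0,0],38],[[1,124,0],[0,0,0],38]]' 60; python3 -c "
from h import *
p=bot.camera('wrist');save(p,'w5.png')
o=bot.get_obs();print(o['torque'],o['opening'])"
```

```text
time: 12.05
ee_pos: [0.6161, -0.2641, 0.0047]
tcp_rot: [-90.2, 0.1, 85.9]
wrist_force: [-0.0, 0.3, 0.6]
opening: 0.0429
[0.02952147 0.06598706 0.06008321] 0.04310840279772431
```

```bash
python3 -m inch '[[[0,-20,0],[0,0,0],38],[[0,-60,0],[0,0,0],38],[[0,-105,0],[0,0,0],38],[[0,-150,0],[0,0,0],38],[[0,-190,0],[0,0,0],38],[[0,-200,0],[0,0,0],38],[[35,-200,15],[0,-0.03,0],38],[[70,-200,30],[0,-0.06,0],38],[[105,-200,45],[0,-0.09,0],38],[[140,-200,60],[0,-0.12,0],38],[[175,-200,75],[0,-0.15,0],38],[[210,-200,90],[0,-0.17,0],38],[[243,-200,105],[0,-0.188,0],38],[[243,-200,105],[0,-0.188,0],38],[[243,-200,105],[0,-0.188,0],38]]'; python3 -c "
from h import *
p=bot.camera('wrist');save(p,'w6.png');
o=bot.get_obs();e=o['ee_pos'];print(o['torque'],o['opening'],e)
T=rot(o['tcp_rot'])
for h in(0,.03): print('bore',h,proj(p,e+[0,0,-.0047+h]))
print('shaft',proj(p,[.5284,-.0142,.157]))
"
```

```text
time: 13.6
ee_pos: [0.5275, -0.0134, 0.2035]
tcp_rot: [-90.2, 0.1, 96.8]
wrist_force: [0.1, -0.1, -2.4]
opening: 0.043
[-0.04346696 -0.02846641  0.02269334] 0.04290587418374963 [ 0.5277945  -0.0140829   0.20348945]
bore 0 [318.34406559 247.78293325]
bore 0.03 [317.96021331 277.34482351]
shaft [318.44284536 221.04511985]
```

View pics/w6.png

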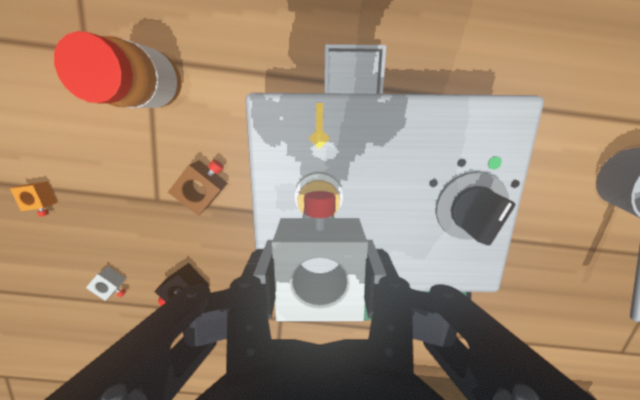

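```bash
python3 -c "
from h import *
p=bot.camera('wrist');save(p,'w7.png',(255,195,385,330),4.4)
cv2.imwrite('pics/w7raw.png',p['frame'][:,:,::-1])
"
```

```text
(no output)
```

View pics/w7.png

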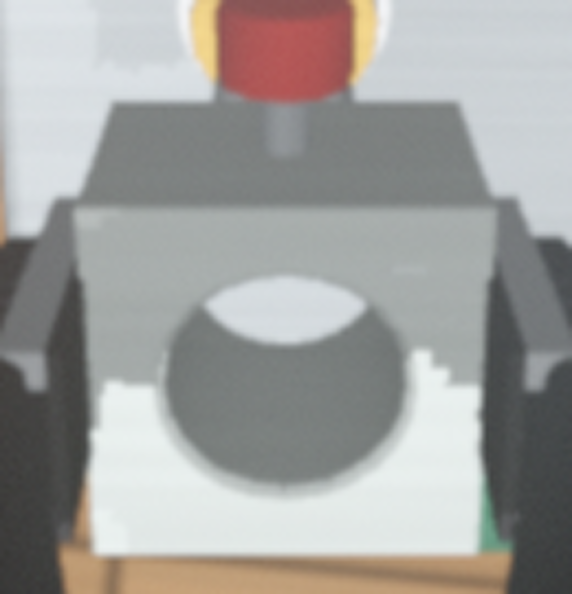

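The top face corners are at crop (72,207), (498,207), (480,553), (92,553), and the bore spans 163–410 by 275–492.

```bash
python3 -c "
from h import *
p=bot.camera('wrist');o=bot.get_obs();e=o['ee_pos'];print(e,o['tcp_rot'])
T=rot(o['tcp_rot'])
from scipy.optimize import least_squares
uv=np.array([[72,207],[498,207],[480,553],[92,553]])/4.4+[255,195]
S=np.array([[22,-22],[22,22],[-22,22],[-22,-22]])/1000.
# tool frame corners: tool x = image right ; toward image up = tool +z
def f(v):
    x,y,z,th,tl=v; Rr=R.from_rotvec([tl,th,0]).as_matrix()
    r=[]
    for (a,b),q in zip(S,uv):
        P=e+T@(np.array([x,y,z])+Rr@np.array([b,0,a])); r+=list(proj(p,P)-q)
    return r
s=least_squares(f,[0,-.025,0,0,0],x_scale=.01);print('tool-frame top centre mm, yaw, tilt',s.x*[1000,1000,1000,57.3,57.3],'res',np.abs(s.fun).max())
for h in(.226,.228,.230): 
    q=[ray(p,255+u/4.4,195+v/4.4,h) for u,v in((72,207),(498,207),(480,553),(92,553))]; print(h,[np.linalg.norm(q[i]-q[i-1]) for i in range(4)],T.T@(np.mean(q,axis=0)-e)*1000)
"
```

```text
[ 0.52796892 -0.01473588  0.20353815] [-90.17504233   0.1078028   96.6608986 ]
tool-frame top centre mm, yaw, tilt [  0.40013861 -27.82602862  -1.85196621  -0.13961996   0.68133426] res 0.3374822614978257
0.226 [np.float64(0.04571207649497984), np.float64(0.045976931612671086), np.float64(0.04566532222370065), np.float64(0.04625684313131689)] [  0.40413638 -22.44586344  -5.52953673]
0.228 [np.float64(0.04495839659049755), np.float64(0.04521888489759728), np.float64(0.04491241318235608), np.float64(0.04549418136256773)] [  0.40113695 -24.45010297  -4.14420157]
0.23 [np.float64(0.04420471668601538), np.float64(0.04446083818252348), np.float64(0.044159504141011406), np.float64(0.044731519593818575)] [  0.39813751 -26.4543425   -2.75886641]
```

```bash
python3 -m inch '[[[0,10,2],[0,0,0],38],[[0,25,2],[0,0,0],38],[[0,35,2],[0,0,0],38],[[0,41,2],[0,0,0],38],[[0,46,2],[0,0,0],38],[[0,50,2],[0,0,0],38],[[0,53,2],[0,0,0],38],[[0,53,2],[0,0,0],38]]'; python3 -c "
from h import *
o=bot.get_obs();print(o['torque'],o['opening'])"
```

```text
time: 14.55
ee_pos: [0.5261, -0.015, 0.1503]
tcp_rot: [-90.2, 0.1, 96.7]
wrist_force: [-1.4, -0.4, -1.7]
opening: 0.0429
[ 0.01658885 -0.01095792  0.01885202] 0.042939449978743736
```

```bash
python3 -m inch '[[[0,4,0],[0,0,0],38],[[0,8,0],[0,0,0],38],[[0,12,0],[0,0,0],38],[[0,16,0],[0,0,0],38],[[0,16,0],[0,0,0],38]]'; python3 -c "
from h import *
o=bot.get_obs();print(o['torque'],o['opening'])"
```

```text
time: 15.05
ee_pos: [0.5258, -0.015, 0.1336]
tcp_rot: [-90.1, 0.1, 96.7]
wrist_force: [0.1, -0.3, -1.9]
opening: 0.0432
[-0.02108884 -0.0296838   0.01850216] 0.043196200540410665
```

```bash
python3 -m inch '[[[0,5,0],[0,0,0],38],[[0,10,0],[0,0,0],38],[[0,14,0],[0,0,0],38],[[0,17,0],[0,0,0],38],[[0,19,0],[0,0,0],38],[[0,21,0],[0,0,0],38],[[0,21,0],[0,0,0],38]]' 80; python3 -c "
from h import *
o=bot.get_obs();print(o['torque'],o['opening'],o['wrist_force'])"
```

```text
time: 15.75
ee_pos: [0.5258, -0.015, 0.1128]
tcp_rot: [-90.1, 0.1, 96.7]
wrist_force: [-3.9, -0.0, 3.7]
opening: 0.0425
[ 0.07790515  0.70008396 -0.0482857 ] 0.042519223484540514 [-3.94271303 -0.02431104  3.7116987 ]
```

```bash
python3 -m inch '[[[0,1.5,0],[0,0,0],38],[[0,3,0],[0,0,0],38],[[0,4,0],[0,0,0],38],[[0,4,0],[0,0,0],38],[[0,4,0],[0,0,0],38]]'; python3 -c "
from h import *
o=bot.get_obs();print(o['torque'],o['opening'],o['wrist_force'])"
```

```text
time: 16.25
ee_pos: [0.5259, -0.0151, 0.1091]
tcp_rot: [-90.1, 0.1, 96.7]
wrist_force: [-4.6, 0.2, 6.5]
opening: 0.0425
[ 0.07265053  0.8540149  -0.01028688] 0.04252132758392505 [-4.56912756  0.15414481  6.5332885 ]
```

```bash
python3 -m inch '[[[0,0.7,0],[0,0,0],38],[[0,0.7,0],[0,0,0],38],[[0,0.7,0],[0,0,0],38]]'; python3 -m inch '[[[0,0.7,0],[0,0,0],38],[[0,0.7,0],[0,0,0],38],[[0,0.7,0],[0,0,0],38]]'
```

```text
time: 16.55
ee_pos: [0.5259, -0.015, 0.1088]
tcp_rot: [-90.2, 0.1, 96.7]
wrist_force: [-4.3, 0.2, 6.0]
opening: 0.0426
time: 16.85
ee_pos: [0.5259, -0.0151, 0.1087]
tcp_rot: [-90.2, 0.1, 96.7]
wrist_force: [-4.3, -0.5, 8.4]
opening: 0.0426
```

```bash
python3 -m inch '[[[0,1.2,0],[0,0,0],38],[[0,1.2,0],[0,0,0],38],[[0,1.2,0],[0,0,0],38]]'; python3 -m inch '[[[0,1.5,0],[0,0,0],38],[[0,1.5,0],[0,0,0],38],[[0,1.5,0],[0,0,0],38]]'
```

```text
time: 17.15
ee_pos: [0.5259, -0.0151, 0.1087]
tcp_rot: [-90.2, 0.1, 96.7]
wrist_force: [-6.4, 0.8, 11.7]
opening: 0.0425
time: 17.45
ee_pos: [0.5259, -0.015, 0.1087]
tcp_rot: [-90.3, 0.1, 96.7]
wrist_force: [-7.5, 1.1, 13.7]
opening: 0.0427
```

It has reached the solid stop: TCP holds at 0.1087 m, exactly the expected height, while the force keeps rising. One last look.

```bash
python3 -c "
from h import *
p=bot.camera('wrist');q=bot.camera('top')
a=cv2.resize(p['frame'][80:330,200:540,::-1],(680,500)) 
cv2.imwrite('pics/w8.png',a)
o=bot.get_obs();print(o['wrist_force'],o['ee_pos'],o['tcp_rot'],o['time'])
for n in('jar','scoop'): print(n,[(np.round(d['box']),d['confidence']) for d in bot.search_frame(q,n)][:1])
"
```

```text
[-7.76065737e+00  6.02350153e-03  1.51919662e+01] [ 0.525904   -0.01505855  0.1086329 ] [-90.30399146   0.1221425   96.66430168] 17.55
jar [(array([389., 227., 416., 249.]), 0.89)]
scoop [(array([194., 169., 223., 235.]), 0.89)]
```

View pics/w8.png

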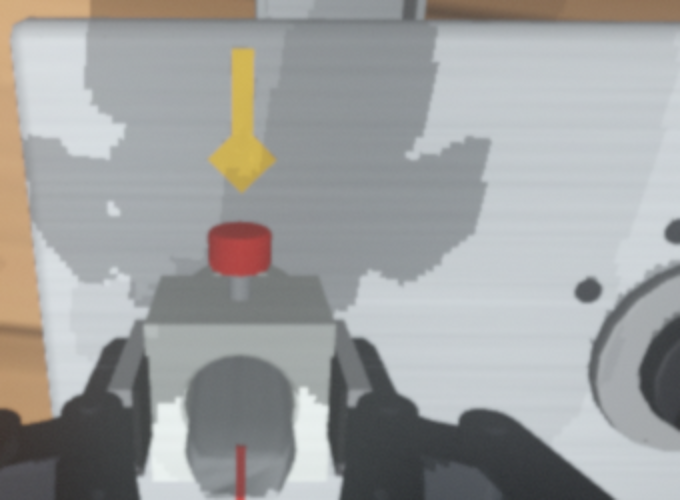

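The red screw at (240,250) points straight at the yellow mark at (242,160), and the shaft's red line at (240,470) lies on the same line. Jar and scoop haven't moved, so I'm handing in.

```bash
python3 -c "
from h import *
print(bot.job_done()); o=bot.get_obs();print(o['time'],o['wrist_force'],o['ee_pos'])"
```

```text
the job is handed in; nothing more can be done
None
the job is handed in; nothing more can be done
```

The job is done and handed in at about 17.6 s, with the gripper still holding the collar down on the fully pressed ring.

- **Knob:** I turned it clockwise by about 0.71 rad, from the 0.70 dot to the green dot. After release, its white stripe pointed at the green dot.
- **Shaft:** The fingers closed to 15.6 mm, which means they were on the flats. I turned it to 6.8°, against about 6.7° measured for the direction of the mark. The red line on its end lies in line with the yellow arrow in the picture.
- **Collar:** I used the large white collar, gripped on its plain faces. It went over the stub without jamming, with the red screw pointing straight at the mark.
- **Ring:** The fingers stopped at 0.1087 m, the height expected for a fully pressed ring. The force then kept rising to about 15 N at the wrist with no further movement, so it is on the solid stop.

**Jar and scoop:** Their detected positions changed by no more than 2 pixels in the top view.

**What disagreed:** At the end there was a steady 8 N sideways force, probably the collar bearing lightly on the shaft. My estimates of where the collar sat in the fingers differed by about 2 mm, but it fitted anyway. The top camera and the wrist camera gave the mill's angle as 6.3° and 6.9°; I used 6.7°.

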